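Counter-hold the hidden bolt head of the bracket

ROBOT

A 6-joint arm with a two-finger parallel gripper is mounted at the origin on a cart in front of the work surface, level with it; the furniture and walls round the work are solid. World frame = base frame: x ahead of the robot, y to its left, z up, the work surface at z = 0. Lengths are in m, angles in rad, forces in N, time in s.
With the tool pointing down it reaches from about 0.375 to 0.825 m from the base axis. Payload 5.5 kg.
Tool frame: the origin (TCP) lies midway between the tips of the shut fingers; the grasp point (between the pads) lies manip.grip_depth behind it (manip.grip_depth is the distance from the TCP to the grasp point, in m); z points along the fingers, y is the line along which they close (so a half turn about z gives the same grasp; the last joint's range is limited). The gripper opens to 85 mm and grips with 20 to 120 N. Pads are 22 mm wide; open, the fingers measure 114 mm over their backs; the gripper's body (76 mm by 85 mm) begins 54 mm behind the grasp point. The pads swing forward as they close: fully open they stand 13 mm farther back than shut.
Start: joints at [1.212, 0.314, -0.047, 1.21, 0, 1.571], TCP at [0.211, 0.562, 0.231] pointing down, gripper open.
Joint ranges: [-2.67, 2.67], [-0.69, 1.73], [-1.03, 1.25], [-2.08, 2.16], [-1.42, 1.45], [-3.14, 3.14]. Speed limits (rad/s): [2.39, 2.39, 3.01, 3.14, 3.14, 3.14].

INTERFACE

Orientations are given as a unit quaternion [w, x, y, z].
In Python, from bench import sensors, optics, manip gives the robot as it stands.
- The arm moves only by the tool play_rows, never from a script. Its argument "plan" is a list that holds one entry, the list of rows, each a list of 5 numbers: the opening, from -1 (shut) to 1 (fully open), then the shift along the world's x, y, z each as a share of 20 cm, from -1 to 1, then the turn about the world's z as a share of 45 degrees, from -1 to 1. In form: [[[fingers, x, y, z, turn], ...]]. A call has 1 to 10 rows; each row is the pose to reach, as a shift and turn from the pose commanded when the call began; what a row does not reach only later rows make up. A row lasts 1/12 s, in which the tool goes at most 41.7 mm and 7.16 degrees, less where a joint would pass 70% of its speed; a pose out of reach is approached as far as the arm can. A call with a number of a shift or a turn outside -1 to 1 is refused whole. A call with a gripper value outside its range is refused whole. The fingers move at their own pace and stop on an object; "grip_force" is the grip in N (left out, the last holds). Time passes only in rows, so rows that repeat a pose let the fingers close. It gives the time, the measured TCP pose, the force, the opening and the grip force at its end, in the units of the state.
- sensors.state(): the state, without advancing time (a new reading comes with each control period).
- optics.camera(name): name is "scene" or "top"; returns the picture (400x640x3 uint8, red, green, blue); there is no depth.
- optics.camera_model(name): a dict with "fx", "fy", "cx", "cy" (pixels), "world_to_cam" (4x4, takes a point from world to camera coordinates). Camera axes: x right, y down, z forward; pixel columns grow to the right and rows downward; lengths in m; the calibration is good to about 2 mm. A picture is of the moment at which its call begins. camera_model takes no time and is no camera call.
- manip.job_done(): hands the job in; it is judged then, once.
The state is a dict: "t": time; "qpos": joint angles; "qd": joint speeds; "tau": joint torques, N m; "ee_pos": TCP position; "tcp_rot": TCP orientation; "ft_force": force on the tool from outside, world axes, zero at the start; "ft_torque": the same for the moment, N m; "width": opening from 0.0 (shut) to 1.0 (fully open); "grip_force": force on a finger pad.
Only numpy, scipy, OpenCV 4.12 (cv2) and the standard library are available. Lean on these libraries where they do the work, as an engineer would, in place of code of your own. Each camera call takes 0.05 s, during which the arm holds its last target. There are 200 camera calls.

TASK

First press the yellow locking pin on the iron plate fully home. Then reach down into the narrow gap behind the bracket's front ear, take the hidden hexagonal bolt head squarely between the fingers by two opposite flats, turn the bolt until its red pointer stands straight up at the white mark, and hold it there against its spring so that somebody can tighten the nut: finish while still gripping it. Do not disturb the dropper bottle, the small beaker or the rubber bung standing nearby.

Things in the scene. Friction and masses are not known exactly. Their poses are not given: they have to be found in the camera images.
- base: fixed grey iron plate, 224 (x) x 150 (y) x 10 mm; origin at the centre of its underside, on the table; x axis roughly away from the robot, y left, z up. It carries the locking pin (near end) and a blue U-bracket of two upright ears, 56 mm wide (y -28 to 28): front ear x -8 to 0, top z = 110 mm; rear ear x 54 to 60, top z = 104 mm
- gap (a point): middle of the 54 mm gap between the ears, at x = 27, y = 0, z = 104 mm in base (axes as base). The gap is open above and at both sides (+y, -y); its floor is at z = 14 mm, screw heads to 17
- bolt_head (a point): centre for gripping on the bolt's steel hexagonal head behind the front ear, on the bolt's axis: x = 23, y = 0, z = 90 mm in base. The bolt runs along base x. Head 26 mm across flats, 30 across corners, x 12 to 32 in base; brass spacer, 20 mm thick, x 0 to 12. In front of the ear (x -10 to -36): nut and red pointer reaching 29 mm from the axis
- bolt (a joint): turn of the bolt about base +x, rad. 0: pointer straight up at the white line on the front ear, two flats upright (normals along base y). Positive: pointer and these flats lean to base -y (right, seen from the robot). A spring pulls it to 0.38 (0.15 N m at 0; friction 0.04 N m): let go, it returns to 0.28 or more. Starts 0.30 to 0.46; stops at -0.4 and 0.8
- pin_top (a point): centre of the flat top of the yellow locking pin's round cap, 28 mm in diameter and 10 mm high, over a dark round boss (30 mm in diameter) at x = -85, y = 0 in base. Fully home the cap sits on the boss and its top is at z = 36 mm
- pin (a joint): how far the pin still stands up, m: 0 = fully home, cap down on the boss; starts 0.007 to 0.011; slides down with about 4 N of friction, no spring, and stays where it is left
- dropper: small dropper bottle, black rubber teat, 33 mm in diameter, 92 mm high, loose, beside the plate on base's +y side; origin at the centre of its underside. Not to be disturbed
- cup: small clear glass beaker, 49 mm in diameter, 44 mm high, loose, beside the plate on base's -y side; origin at the centre of its underside. Not to be disturbed
- bung: grey rubber bung, 28 mm in diameter, 27 mm high, loose, beside the plate on base's -y side; origin at the centre of its underside. Not to be disturbed

How it is judged:
By the outcome, as a careful person would: the job done as asked, in the order asked, and still so for the second after the job is handed in, while the arm keeps its last pose, push and grip.
It also fails if it takes over 38 s, if anything falls off the work surface, if the arm or the gripper's body presses on something with over 40 N, if the wrist force passes 120 N, or if a joint passes its speed limit or range.

## Working session

There is one attempt and no reset: what is moved stays moved. The work goes in short steps, Python scripts to look and compute and a tool call to move; the robot and the scene stay as the last step left them, time stands still between calls to the robot, and variables do not carry over. Pictures are saved under pics/ and viewed, at most 10 in all, crops included, and the job is handed in when it is done.

Besides the shell and the picture viewer there is one more tool, called after ">>>" by a JSON object that holds its "fn" and its "kwargs", one argument or row to a line. play_rows: Moves the arm, as the interface text tells. Shift numbers are shares of 20 cm and turn numbers shares of 45 degrees, none past 1 either way. Its arguments: {"type":"object","properties":{"plan":{"type":"array","items":{"type":"array","items":{"type":"array","items":{"type":"number","minimum":-1,"maximum":1}}}},"grip_force":{"type":"number"}},"required":["plan"]}

```bash
mkdir -p pics; python3 - <<'E'
from bench import sensors, optics, manip
import cv2,numpy as np
print(sensors.state(), manip.grip_depth)
for n in("scene","top"):
    cv2.imwrite(f"pics/{n}0.png",optics.camera(n)[:,:,::-1]); print(optics.camera_model(n))
E
```

```text
{'t': 0.0, 'qpos': array([ 1.21196824e+00,  3.14205246e-01, -4.80859815e-02,  1.21021146e+00,
       -4.67621541e-06,  1.57082880e+00]), 'qd': array([-0.00193709, -0.00106578,  0.00071586, -0.00014286,  0.00087246,
       -0.00132974]), 'tau': array([-2.10337857e-03, -5.39590037e+01,  3.39750767e+01,  1.91450020e-02,
       -4.54226247e-04, -1.21061322e-05]), 'ee_pos': array([0.21050143, 0.56123473, 0.23044401]), 'tcp_rot': array([-1.49938302e-04,  1.78468960e-01,  9.83945172e-01, -8.39904480e-04]), 'ft_force': array([ 0.63014409,  0.08923462, -0.82356551]), 'ft_torque': array([-0.03769386,  0.02598627, -0.04404754]), 'grip_force': 0.0, 'width': 0.9990116898988654} 0.0187
{'fx': 474.24709769353063, 'fy': 474.24709769353063, 'cx': 320.72906446594834, 'cy': 196.8535453287813, 'world_to_cam': array([[ 0.99389034, -0.10978091,  0.01140764, -0.58839486],
       [-0.06142097, -0.63600226, -0.76923897,  0.18696247],
       [ 0.09170304,  0.76383851, -0.63885936,  0.8970051 ],
       [ 0.        ,  0.        ,  0.        ,  1.        ]])}
{'fx': 393.70184687070065, 'fy': 393.70184687070065, 'cx': 319.44130550442804, 'cy': 193.65676296855432, 'world_to_cam': array([[ 0.00248135, -0.99998448, -0.00498833,  0.10308299],
       [-0.99289054, -0.00187004, -0.11901633,  0.61245802],
       [ 0.11900515,  0.00524819, -0.99287977,  0.88487946],
       [ 0.        ,  0.        ,  0.        ,  1.        ]])}
```

View pics/scene0.png

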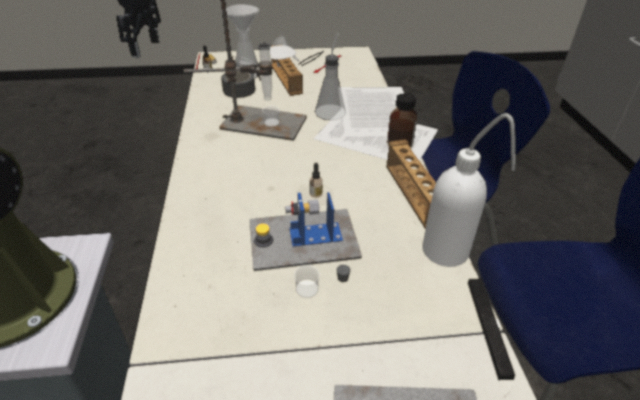

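View pics/top0.png

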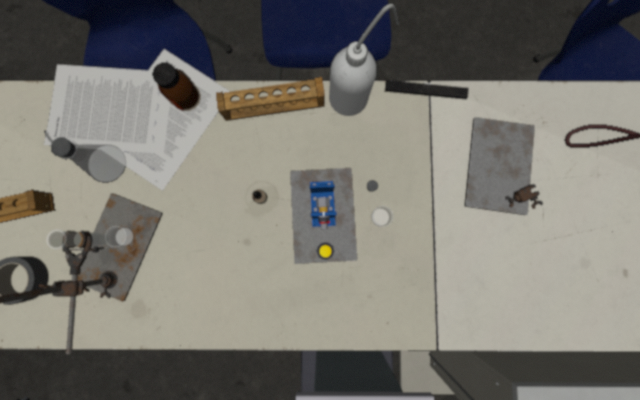

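The scene view shows the plate near (305,238), the pin at (263,231) and the bracket at (315,220). In the top view the pin is at (325,251), the bracket at (322,204), the dropper at (259,197), the beaker at (381,216) and the bung at (372,185). I'll enlarge both views.

```bash
python3 - <<'E'
import cv2,numpy as np
a=cv2.imread("pics/scene0.png")[155:305,235:375]; b=cv2.imread("pics/top0.png")[155:275,240:400]
a=cv2.resize(a,None,fx=4,fy=4,interpolation=cv2.INTER_CUBIC)
b=cv2.resize(b,None,fx=5,fy=5,interpolation=cv2.INTER_CUBIC)
cv2.imwrite("pics/sc.png",a);cv2.imwrite("pics/tc.png",b)
E
```

```text
(no output)
```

View pics/sc.png

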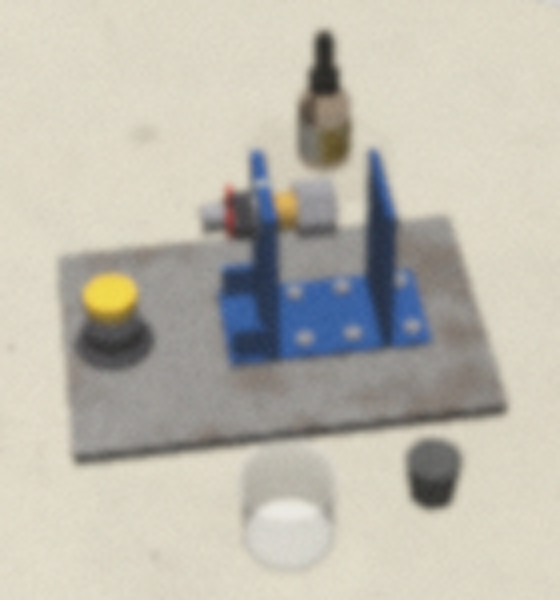

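View pics/tc.png

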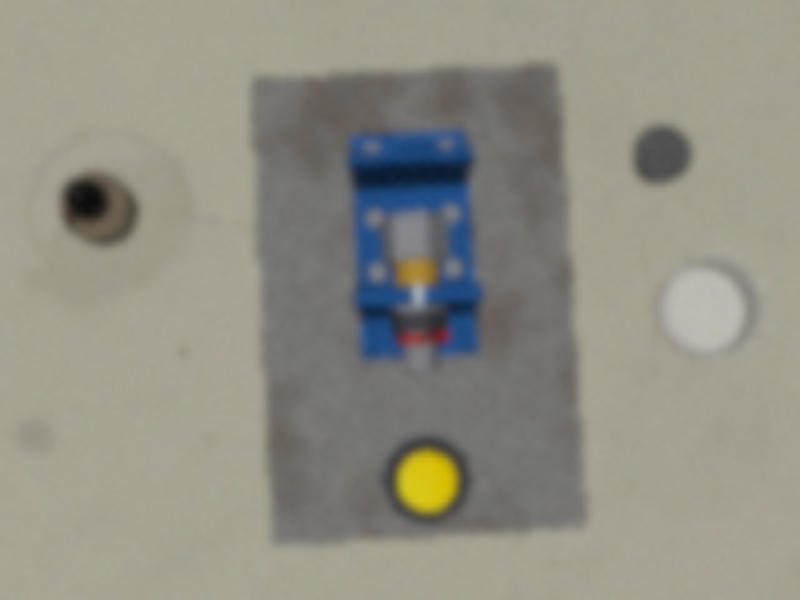

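The crops show plate corners, pin cap, ears and bolt head clearly; the pointer and red parts lean to the right. Next I fit the base pose to both views.

```bash
cat > h.py <<'E'
import numpy as np
from bench import sensors, optics, manip
from scipy.optimize import least_squares
from scipy.spatial.transform import Rotation as R
def proj(n,P):
    m=optics.camera_model(n); T=m["world_to_cam"]; c=np.atleast_2d(P)@T[:3,:3].T+T[:3,3]
    return np.c_[m["fx"]*c[:,0]/c[:,2]+m["cx"], m["fy"]*c[:,1]/c[:,2]+m["cy"]]
def tool():
    s=sensors.state(); q=s["tcp_rot"]; y=R.from_quat([q[1],q[2],q[3],q[0]]).as_matrix()[:,1]
    a=np.degrees(np.arctan2(-y[0],y[1])); return s["ee_pos"],(a+90)%180-90
E
python3 - <<'E'
from h import *
import json
mm=1e-3
top=[((112,75,10),(253,78)),((112,-75,10),(556,66)),((-112,-75,10),(585,522)),((-112,75,10),(273,543))]
sc=[((-112,75,10),(60,256)),((112,75,10),(450,217)),((112,-75,10),(505,406)),((-112,-75,10),(76,454))]
bt=[((0,28,110),(358,300)),((0,-28,110),(480,294))]
def obs(l,k,o): return np.array([a for a,_ in l])*mm, (np.array([b for _,b in l])+.5)/k+o-.5
P1,u1=obs(top,5,(240,155)); P2,u2=obs(sc,4,(235,155))
W=lambda p,P:P@R.from_euler('z',p[3]).as_matrix().T+p[:3]
f=lambda p:np.r_[(proj("top",W(p,P1))-u1).ravel(),(proj("scene",W(p,P2))-u2).ravel()]
r=least_squares(f,[.55,.1,0,.05],loss='soft_l1'); p=r.x; print(p,np.degrees(p[3]),f(p).round(1))
# pin: triangulate cap top
c1=(np.array([427,482])+.5)/5+[240,155]-.5; c2=(np.array([110,292])+.5)/4+[235,155]-.5
g=least_squares(lambda x:np.r_[proj("top",x)[0]-c1,proj("scene",x)[0]-c2],[.47,.1,.04]); print("pin",g.x,"model",W(p,np.array([[-85,0,45]])*mm))
# bolt head centre of rear-face etc: predicted pixels in crop coordinates
for q in [(12,0,90),(32,0,90),(-36,0,90),(-4,0,110),(-4,28,110),(-4,-28,110),(57,28,104),(57,-28,104)]:
    w=W(p,np.array([q])*mm); print(q,((proj("top",w)[0]-[240,155])*5).round(),((proj("scene",w)[0]-[235,155])*4).round())
print("bolt",W(p,np.array([[23,0,90]])*mm), tool())
json.dump(list(p),open("p.json","w"))
E
```

```text
[ 0.56544403  0.09665609 -0.00309895  0.05333365] 3.05579327411146 [-0.6 -0.   0.2 -0.8  0.2  1.  -0.7  0.1 -0.3  0.   0.3 -0.1  1.5  0.1
 -0.7  0.6]
pin [0.47960176 0.09138719 0.04643967] model [[0.48056489 0.09212488 0.04190105]]
(12, 0, 90) [413. 258.] [296. 212.]
(32, 0, 90) [410. 213.] [334. 208.]
(-36, 0, 90) [418. 367.] [202. 221.]
(-4, 0, 110) [415. 291.] [264. 185.]
(-4, 28, 110) [350. 295.] [257. 150.]
(-4, -28, 110) [480. 288.] [271. 222.]
(57, 28, 104) [343. 156.] [373. 148.]
(57, -28, 104) [471. 150.] [393. 218.]
bolt [[0.58841132 0.09788219 0.08690105]] (array([0.21051734, 0.561317  , 0.23053529]), np.float64(-20.557614526985844))
```

>>> {"fn": "play_rows", "kwargs": {
  "plan": [
    [[-1,0.57,-1,0,0.525],[-1,0.57,-1,0,0.525],[-1,0.57,-1,0,0.525],[-1,0.57,-1,0,0.525],[-1,0.57,-1,0,0.525],[-1,0.57,-1,0,0.525],[-1,0.57,-1,0,0.525]]
  ]
}}

```text
t: 0.68
ee_pos: [0.3261, 0.3577, 0.2311]
tcp_rot: [0.0, -0.024, 1.0, -0.001]
ft_force: [-0.1, -0.2, 0.3]
width: 0.008
grip_force: 0.0
```

>>> {"fn": "play_rows", "kwargs": {
  "plan": [
    [[-1,0.57,-1,0,0],[-1,0.57,-1,0,0],[-1,0.57,-1,0,0],[-1,0.57,-1,0,0],[-1,0.57,-1,0,0],[-1,0.57,-1,0,0],[-1,0.57,-1,0,0]]
  ]
}}

```text
t: 1.27
ee_pos: [0.4404, 0.1588, 0.2311]
tcp_rot: [0.0, -0.024, 1.0, -0.001]
ft_force: [-1.0, -0.7, -0.0]
width: -0.002
grip_force: 0.0
```

>>> {"fn": "play_rows", "kwargs": {
  "plan": [
    [[-1,0.207,-0.349,0,0],[-1,0.207,-0.349,0,0],[-1,0.207,-0.349,0,0],[-1,0.207,-0.349,-0.75,0],[-1,0.207,-0.349,-0.75,0],[-1,0.207,-0.349,-0.75,0],[-1,0.207,-0.349,-0.75,0],[-1,0.207,-0.349,-0.75,0],[-1,0.207,-0.349,-0.75,0]]
  ]
}}

```text
t: 2.02
ee_pos: [0.4785, 0.0926, 0.0804]
tcp_rot: [-0.002, -0.027, 1.0, -0.0]
ft_force: [0.6, 0.3, 0.3]
width: -0.006
grip_force: 0.0
```

>>> {"fn": "play_rows", "kwargs": {
  "plan": [
    [[-1,0,0,-0.15,0],[-1,0,0,-0.17,0],[-1,0,0,-0.19,0],[-1,0,0,-0.21,0],[-1,0,0,-0.22,0],[-1,0,0,-0.23,0],[-1,0,0,-0.23,0]]
  ]
}}

```text
t: 2.6
ee_pos: [0.4807, 0.0925, 0.0361]
tcp_rot: [0.001, -0.027, 1.0, 0.0]
ft_force: [-2.0, 2.5, 3.2]
width: -0.001
grip_force: 1.9
```

>>> {"fn": "play_rows", "kwargs": {
  "plan": [
    [[-1,0,0,-0.01,0],[-1,0,0,-0.015,0],[-1,0,0,-0.02,0],[-1,0,0,-0.02,0]]
  ]
}}

```text
t: 2.93
ee_pos: [0.481, 0.0925, 0.0356]
tcp_rot: [0.001, -0.027, 1.0, 0.001]
ft_force: [-16.1, -0.6, 45.5]
width: -0.003
grip_force: 22.9
```

>>> {"fn": "play_rows", "kwargs": {
  "plan": [
    [[-1,0,0,0.2,0],[-1,0,0,0.4,0],[-1,0,0,0.6,0],[-0.2,0,0,0.75,0],[-0.2,0,0,0.75,0],[-0.2,0,0,0.75,0],[-0.2,0,0,0.75,0]]
  ]
}}

```text
t: 3.52
ee_pos: [0.4803, 0.0918, 0.1812]
tcp_rot: [0.0, -0.027, 1.0, -0.0]
ft_force: [-0.5, -0.7, -0.5]
width: 0.399
grip_force: 0.0
```

```bash
python3 - <<'E'
from h import *
import cv2
print(tool(),sensors.state()["width"])
im=optics.camera("scene")[:,:,::-1]
cv2.imwrite("pics/s1.png",cv2.resize(im[100:280,220:380],None,fx=3.3,fy=3.3,interpolation=cv2.INTER_CUBIC))
E
```

```text
(array([0.48030574, 0.09178145, 0.18123868]), np.float64(3.054669854554561)) 0.39871560249464494
```

View pics/s1.png

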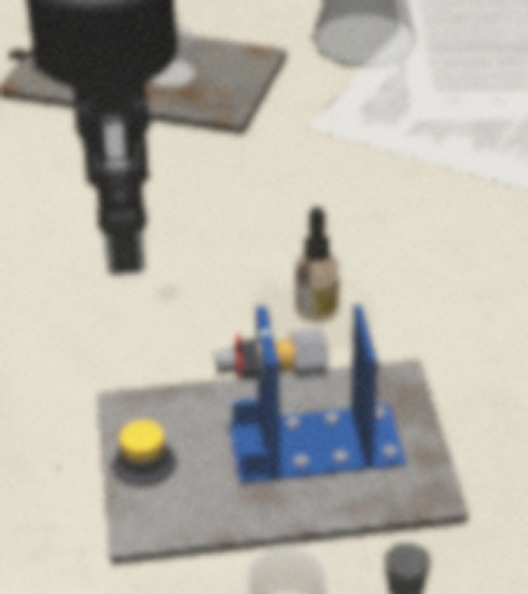

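The pin is now down on the boss, with the cap at (142,440) in the crop. Next I move above the gap.

>>> {"fn": "play_rows", "kwargs": {
  "plan": [
    [[-0.2,0.54,0.016,0,0],[-0.2,0.54,0.016,0,0],[-0.2,0.54,0.016,0,0],[-0.2,0.54,0.016,0,0],[-0.2,0.54,0.016,-0.15,0],[-0.2,0.54,0.016,-0.28,0],[-0.2,0.54,0.016,-0.28,0],[-0.2,0.54,0.016,-0.28,0]]
  ]
}}

```text
t: 4.23
ee_pos: [0.5852, 0.0947, 0.1228]
tcp_rot: [-0.003, -0.027, 1.0, -0.0]
ft_force: [-0.2, -0.1, 0.4]
width: 0.405
grip_force: 0.0
```

```bash
python3 - <<'E'
from h import *
import cv2
print(tool(),sensors.state()["ft_force"])
a=optics.camera("scene")[155:275,250:350,::-1]; b=optics.camera("top")[150:270,270:370,::-1]
cv2.imwrite("pics/s2.png",cv2.resize(np.hstack([a,b]),None,fx=4,fy=4,interpolation=cv2.INTER_CUBIC))
E
```

```text
(array([0.58524013, 0.09470257, 0.12283387]), np.float64(3.0667832985160146)) [-0.1522549  -0.11062481  0.4498084 ]
```

View pics/s2.png

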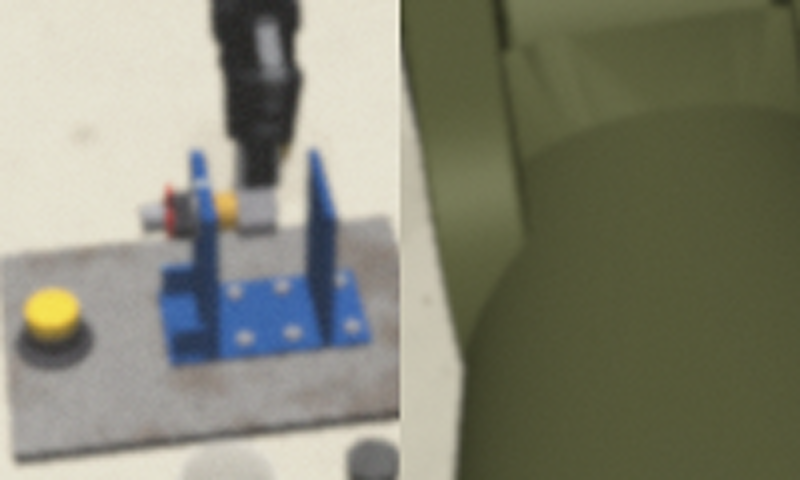

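The fingers hang over the head at crop (258,170), aligned in x. The top view is blocked by the arm. Descending.

>>> {"fn": "play_rows", "kwargs": {
  "plan": [
    [[-0.2,0.01,0,-0.05,0],[-0.2,0.01,0,-0.1,0],[-0.2,0.01,0,-0.13,0],[-0.2,0.01,0,-0.15,0],[-0.2,0.01,0,-0.17,0],[-0.2,0.01,0,-0.17,0]]
  ]
}}

```text
t: 4.83
ee_pos: [0.5894, 0.0951, 0.0903]
tcp_rot: [-0.001, -0.027, 1.0, -0.0]
ft_force: [0.2, 0.3, 0.2]
width: 0.396
grip_force: 0.0
```

>>> {"fn": "play_rows", "kwargs": {
  "plan": [
    [[-0.2,0,-0.005,0,0],[-0.2,0,-0.01,0,0],[-0.2,0,-0.01,0,0]]
  ]
}}

```text
t: 5.08
ee_pos: [0.5903, 0.0934, 0.0916]
tcp_rot: [0.0, -0.027, 1.0, 0.0]
ft_force: [-0.2, 2.3, -0.3]
width: 0.405
grip_force: 0.4
```

>>> {"fn": "play_rows", "kwargs": {
  "plan": [
    [[-0.2,-0.01,-0.005,-0.02,0],[-0.2,-0.01,-0.005,-0.04,0],[-0.2,-0.01,-0.005,-0.06,0],[-0.2,-0.01,-0.005,-0.06,0]]
  ]
}}

```text
t: 5.42
ee_pos: [0.5893, 0.0943, 0.08]
tcp_rot: [0.001, -0.027, 1.0, 0.002]
ft_force: [0.5, 6.3, 0.8]
width: 0.404
grip_force: 3.2
```

>>> {"fn": "play_rows", "kwargs": {
  "plan": [
    [[-0.2,0,-0.01,-0.01,0],[-0.2,0,-0.015,-0.03,0],[-0.2,0,-0.02,-0.045,0],[-0.2,0,-0.02,-0.055,0],[-0.2,0,-0.02,-0.055,0]]
  ]
}}

```text
t: 5.83
ee_pos: [0.5901, 0.0934, 0.0704]
tcp_rot: [0.002, -0.028, 1.0, 0.005]
ft_force: [0.5, 16.1, 6.3]
width: 0.397
grip_force: 7.8
```

>>> {"fn": "play_rows", "kwargs": {
  "plan": [
    [[-0.35,0,0.01,0,0],[-0.5,0,0.02,-0.01,0],[-1,0,0.028,-0.01,0],[-1,0,0.028,-0.01,0],[-1,0,0.028,-0.01,0]]
  ],
  "grip_force": 100
}}

```text
t: 6.25
ee_pos: [0.59, 0.0976, 0.0709]
tcp_rot: [0.003, -0.028, 1.0, 0.004]
ft_force: [-7.9, 9.7, 27.6]
width: 0.288
grip_force: 96.7
```

```bash
python3 - <<'E'
from h import *
import cv2
s=sensors.state();print(tool(),s["ft_force"],s["ft_torque"],s["width"]*85,s["grip_force"])
a=np.mean([optics.camera("scene").astype(float) for _ in range(8)],0).astype(np.uint8)[160:240,260:350,::-1]
cv2.imwrite("pics/s3.png",cv2.resize(a,None,fx=7,fy=7,interpolation=cv2.INTER_CUBIC))
E
```

```text
(array([0.59003882, 0.09755715, 0.07091116]), np.float64(3.2102014267809693)) [-7.92896058  9.66444272 27.62954956] [2.00336097 1.6468146  0.17763131] 24.451551263277736 96.67316672857851
```

View pics/s3.png

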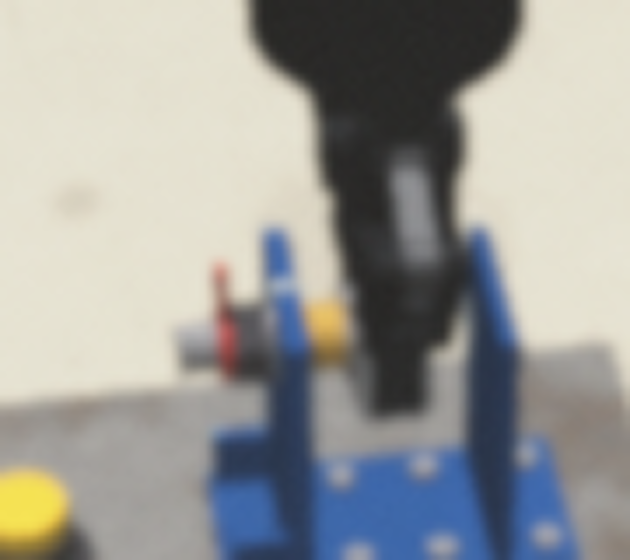

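The pointer stands up, with its tip at (221,268) over a hub at (228,350). I'll relieve the residual loads, then measure the pointer angle from the picture.

>>> {"fn": "play_rows", "kwargs": {
  "plan": [
    [[-1,0,0.004,0.008,0],[-1,0,0.006,0.014,0],[-1,0,0.006,0.014,0],[-1,0,0.006,0.014,0]]
  ]
}}

```text
t: 6.98
ee_pos: [0.59, 0.0976, 0.0711]
tcp_rot: [0.002, -0.028, 1.0, 0.002]
ft_force: [-0.6, 7.7, 8.0]
width: 0.285
grip_force: 99.2
```

```bash
python3 - <<'E'
from h import *
import cv2,json
s=sensors.state();print(tool(),s["tcp_rot"],s["ft_force"],s["ft_torque"],s["width"]*85,s["grip_force"])
a=np.mean([optics.camera("scene").astype(float) for _ in range(8)],0)
red=(a[...,0]-np.maximum(a[...,1],a[...,2]))[160:240,260:350]
v,u=np.nonzero(red>30)
for k in sorted(set(v)): w=red[k,u[v==k]]; print(k+160, round((u[v==k]*w).sum()/w.sum()+260,2), len(w), w.max().round())
p=json.load(open("p.json"))
for x in(-20,-16,-14):
  for th in(-.2,-.1,0,.1,.2,.35):
    P=np.array([[x,0,90],[x,-29*np.sin(th),90+29*np.cos(th)]])*1e-3
    print(x,th,proj("scene",P@R.from_euler('z',p[3]).as_matrix().T+p[:2]+[0]if 0 else P@R.from_euler('z',p[3]).as_matrix().T+np.array(p[:3])).round(1).tolist())
cv2.imwrite("pics/s4.png",cv2.resize(a[180:225,270:320,::-1].astype(np.uint8),None,fx=12,fy=12,interpolation=cv2.INTER_CUBIC))
E
```

```text
(array([0.58996238, 0.09757611, 0.07114951]), np.float64(3.1777402039256373)) [ 0.00213252 -0.027722    0.99961033  0.00247516] [-0.59831473  7.73557222  8.0485957 ] [1.58719845 0.07026325 0.19881143] 24.249632996419656 99.22314469702542
197 291.0 1 31.0
198 291.02 3 51.0
199 291.02 3 50.0
200 291.0 1 39.0
201 291.0 1 33.0
202 291.0 1 32.0
203 291.0 1 33.0
204 301.71 7 38.0
205 300.97 7 49.0
206 299.24 8 70.0
207 298.04 7 83.0
208 297.74 7 83.0
209 293.93 4 79.0
210 292.0 3 69.0
211 292.01 3 58.0
212 292.43 2 44.0
213 292.0 1 32.0
233 268.0 1 32.0
234 267.48 2 32.0
235 266.48 2 33.0
236 262.5 6 33.0
-20 -0.2 [[293.3, 209.5], [292.6, 197.0]]
-20 -0.1 [[293.3, 209.5], [292.8, 197.7]]
-20 0 [[293.3, 209.5], [292.9, 198.6]]
-20 0.1 [[293.3, 209.5], [293.1, 199.6]]
-20 0.2 [[293.3, 209.5], [293.3, 200.7]]
-20 0.35 [[293.3, 209.5], [293.6, 202.5]]
-16 -0.2 [[295.3, 209.4], [294.6, 196.8]]
-16 -0.1 [[295.3, 209.4], [294.8, 197.6]]
-16 0 [[295.3, 209.4], [294.9, 198.4]]
-16 0.1 [[295.3, 209.4], [295.1, 199.4]]
-16 0.2 [[295.3, 209.4], [295.3, 200.5]]
-16 0.35 [[295.3, 209.4], [295.6, 202.3]]
-14 -0.2 [[296.2, 209.3], [295.6, 196.7]]
-14 -0.1 [[296.2, 209.3], [295.8, 197.5]]
-14 0 [[296.2, 209.3], [295.9, 198.3]]
-14 0.1 [[296.2, 209.3], [296.1, 199.3]]
-14 0.2 [[296.2, 209.3], [296.3, 200.4]]
-14 0.35 [[296.2, 209.3], [296.6, 202.2]]
```

View pics/s4.png

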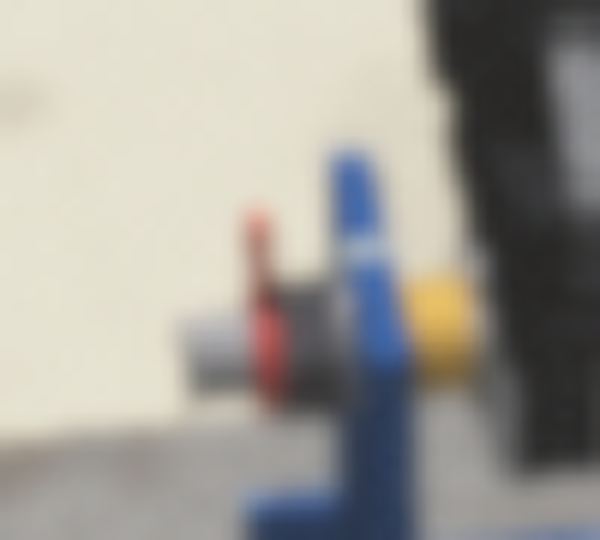

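>>> {"fn": "play_rows", "kwargs": {
  "plan": [
    [[-1,0,0.005,0.003,0],[-1,0,0.005,0.003,0],[-1,0,0.005,0.003,0],[-1,0,0.005,0.003,0],[-1,0,0.005,0.003,0],[-1,0,0.005,0.003,0]]
  ],
  "grip_force": 115
}}

```text
t: 7.88
ee_pos: [0.59, 0.0975, 0.0712]
tcp_rot: [0.002, -0.027, 1.0, 0.001]
ft_force: [1.2, 6.9, 7.1]
width: 0.283
grip_force: 113.5
```

```bash
python3 -c "
from bench import manip; print(manip.job_done())"
```

```text
the job is handed in; nothing more can be done
None
```

I pressed the pin home first, then gripped the bolt head on two opposite flats (about 113 N) and turned it until the pointer stood up at the white mark. I handed the job in at about 8 s, still gripping. From the camera the pointer is upright to roughly 0.1 rad, and I kept clear of the bottle, beaker and bung but did not check them again at the end.

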